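Stack the slip-clutch plates of the etching press

ROBOT

A 6-joint arm with a two-finger parallel gripper is mounted at the origin on the work surface. World frame = base frame: x ahead of the robot, y to its left, z up, the work surface at z = 0. Lengths are in mm, angles in degrees, forces in N, time in s.
With the tool pointing down it reaches from about 350 to 850 mm from the base axis. Payload 8.1 kg.
Tool frame: the origin (TCP) lies between the finger pads; the fingertips stand r.nose_length ahead of it and the grasp point (between the pads) lies 3 mm ahead of it (r.nose_length is the distance from the TCP to the fingertips, in mm); x points along the fingers, y is the direction in which the jaws open and shut, and the axes are right-handed (so a half turn about x gives the same grasp; the last joint's range is limited). The gripper opens to 85 mm and grips with 20 to 120 N. Pads are 22 mm wide; open, the fingers measure 114 mm over their backs; the gripper's body (76 mm by 85 mm) begins 54 mm behind the grasp point. The pads swing forward as they close: fully open they stand 13 mm farther back than shut.
Start: joints at [-76.455, 7.471, 85.268, -0, 87.261, -4.893], TCP at [189.785, -569.199, 253.292] pointing down, gripper open.
Joint ranges: [-169.43, 169.43], [-51.17, 129.36], [1.28, 143.12], [-76.62, 256.62], [0, 156.53], [-152.29, 152.29]. Speed limits (degrees/s): [136.94, 136.94, 159.86, 180, 180, 180].

INTERFACE

Orientations are given as [roll, pitch, yaw] about the fixed x, y, z axes, in that order (R = Rz(yaw) Ry(pitch) Rx(roll)).
In Python, from bench import sense, optics, order, r gives the robot as it stands.
- The arm moves only by the tool carry_out, never from a script. Its argument "commands" is one flat list of numbers, 7 for each row, row after row: the shift along the tool's x, y, z in m, then the turn, a rotation vector about the tool's x, y, z in degrees, then the closure, from -1 (fully open) to 1 (shut), so that 0 is half open. A call has 1 to 12 rows; each row is the pose to reach, as a shift and turn from the pose measured when the call began, along the tool's axes at that moment; what a row does not reach only later rows make up. A row lasts 1/8 s, in which the tool goes at most 62.5 mm and 10.7 degrees, less where a joint would pass 70% of its speed; a pose out of reach is approached as far as the arm can. A call with a gripper value outside its range is refused whole. The fingers move at their own pace and stop on an object; "grip_force" is the grip in N (left out, the last holds). Time passes only in rows, so rows that repeat a pose let the fingers close. It gives the time, the measured TCP pose, the force and the opening at its end, in the units of the state.
- sense(): the state, without advancing time (a new reading comes with each control period).
- optics.snapshot(name): name is "scene" or "top" or "wrist"; returns (picture, depth): 480x640x3 uint8, red, green, blue; 480x640 float32, mm along the optical axis (not along the pixel's ray), 0 where there is no reading.
- optics.calibration(name): a dict with "mtx" (3x3 intrinsics, pixels), "extrinsics" (4x4, takes a point from camera to world coordinates). Camera axes: x right, y up, looking along -z (the intrinsics and any distortion apply to the point x, -y, -z); pixel columns grow to the right and rows downward; lengths in mm; the calibration is good to about 2 mm. A picture is of the moment at which its call begins: read the wrist's pose just before it. calibration takes no time and is no camera call; for the wrist camera it gives the pose at the moment of the call.
- order.hand_in(): hands the job in, once; it reports no verdict.
The state is a dict: "time": time; "joint_pos": joint angles; "qd": joint speeds; "joint_efforts": joint torques, N m; "tool_pos": TCP position; "tcp_rot": TCP orientation; "ft_force": force on the tool from outside, world axes, zero at the start; "wrist_torque": the same for the moment, N m; "finger_gap": finger opening in mm.
Only numpy, scipy, OpenCV 4.12 (cv2) and the standard library are available. Lean on these libraries where they do the work, as an engineer would, in place of code of your own. Each camera call takes 0.05 s, during which the arm holds its last target. There are 200 camera calls.

TASK

Build up the press's slip clutch on its splined hub: lift the brown fibre plate out of its tray pocket by its ear and seat it fully home over the splines with its tab pointing opposite to the flat tab of the starter plate already there, then seat the steel plate flat on top of it with its tab on the same side as the starter's tab. Leave both plates at rest, and leave everything else on the bench where it is.

Things in the scene. Friction and masses are not known exactly. Their poses are not given: they have to be found in the camera images.
- hub: Press slip-clutch hub, fixed upright: 104 mm square dark base, red drum, and on it a fixed steel starter plate. Origin on the hub's axis at the bench; x along the starter plate's tab, z up. The plates fit the splines with about 1.5 mm play, only at quarter turns; the bare nose guides them on.
- hub_seat (a point): On the hub's axis at the starter plate's top face, 26 mm above the bench, where the next plate rests; axes as the hub. From here four brass splines (9 mm wide, reaching 18 mm from the axis along +x, -x, +y, -y) rise 20 mm on a round core of 12.5 mm radius, topped by a nose 7 mm high tapering to 8 mm radius.
- hub_tab (a point): Blue-painted end of the fixed starter plate's flat tab (no ear), on its top face, 54 mm out from the hub's axis: the side where the steel tabs point.
- fibre_ear (a point): Middle of the fibre plate's orange upright ear at the end of the plate's one tab: the only place to grip. The ear is 10 mm thick along the tab, 22 mm wide across it, centred 54 mm from the hole's axis; its top is 12 mm above this point and 44 mm above the plate's underside. x points outward along the tab, z up.
- fibre_hole (a point): Brown fibre friction plate (about 120 g): its hole centre at the underside; x along its tab, z up. Ring 70 mm across, 6 mm thick; four teeth point into the hole (tips 14.5 mm from the axis), leaving notches at 0, 90, 180, 270 degrees from the tab, floors 20 mm from the axis. The flat tab is 24 mm wide, 6 mm thick.
- steel_ear (a point): Middle of the steel plate's blue upright ear at the end of the plate's one tab: the only place to grip. The ear is 10 mm thick along the tab, 22 mm wide across it, centred 54 mm from the hole's axis; its top is 12 mm above this point and 44 mm above the plate's underside. x points outward along the tab, z up.
- steel_hole (a point): Bare grey steel separator plate (about 170 g): its hole centre at the underside; x along its tab, z up. Ring 70 mm across, 6 mm thick; four teeth point into the hole (tips 14.5 mm from the axis), leaving notches at 0, 90, 180, 270 degrees from the tab, floors 20 mm from the axis. The flat tab is 24 mm wide, 6 mm thick.
- tray_mid (a point): Black parts tray, fixed, 116 x 172 mm; this point is on its top face, 14 mm above the bench, midway between two keyhole pockets at 42 mm to its +y and -y, tab slots toward its +x. Pocket floors are 4 mm above the bench; play about 2 mm. The plates lie below the top face, only their ears stand out, 34 mm. Either plate may be in either pocket.
- spacer: Bystander: loose brass ring, 38 mm across, 8 mm high; origin at its underside.
- wrench: Bystander: loose steel wrench lying to the left of the hub; origin at its underside.
- driver: Bystander: loose screwdriver lying at the right of the tray; origin at its underside.
- ink_tin: Bystander: closed ink tin, 72 mm across, 75 mm high, beyond the work; origin at its underside.
- ink_jar: Bystander: closed ink jar, 60 mm across, 70 mm high, beyond the work; origin at its underside.
- brayer: Bystander: hand ink roller with black rubber and wooden handle, lying beyond the tray; origin at its underside.
- knife: Bystander: ink spatula lying at the left; origin at its underside.
Mind the look-alikes: they are no part of the job. What is shaped like the hub but purple is not meant. Leave any purple look-alike of the part that bears steel_ear alone.

How it is judged:
By the outcome, as a careful person would: the job done as asked, in the order asked, and still so for the second after the job is handed in, with the robot touching nothing.
It also fails if it takes over 61 s, if anything falls off the work surface, if the arm or the gripper's body presses on something with over 40 N, if the wrist force passes 120 N, or if a joint passes its speed limit or range.

## Working session

There is one attempt and no reset: what is moved stays moved. The work goes in short steps, Python scripts to look and compute and a tool call to move; the robot and the scene stay as the last step left them, time stands still between calls to the robot, and variables do not carry over. Pictures are saved under pics/ and viewed, about 8 in all and at most 12, crops included, and the job is handed in when it is done.

Besides the shell and the picture viewer there is one more tool, called after "Request:" as a command line: name --argument value ..., lists and objects as JSON in quotes. carry_out: Moves the arm, as the interface text tells. Its arguments: {"type":"object","properties":{"commands":{"type":"array","items":{"type":"number"}},"grip_force":{"type":"number"}},"required":["commands"]}

```bash
ls; mkdir -p pics
python3 - <<'E'
from bench import sense,optics,order,r
import cv2,numpy as np
print(sense(), r.nose_length)
for n in("scene","top"):
    p,d=optics.snapshot(n); cv2.imwrite(f"pics/{n}0.png",p[:,:,::-1]); np.savez(f"pics/{n}0.npz",p=p,d=d)
    c=optics.calibration(n); print(n,c)
E
```

```text
pics
{'time': 0.0, 'joint_pos': array([-7.64557325e+01,  7.51550132e+00,  8.53279335e+01, -5.21309627e-04,
        8.72620007e+01, -4.89319972e+00]), 'qd': array([-0.10000191,  0.04127759, -0.06334246, -0.0129685 , -0.01077204,
        0.04320502]), 'joint_efforts': array([ 8.20603545e-04, -5.69391382e+01, -5.00548804e+01, -8.32497540e-05,
        1.49643602e-02, -1.38381200e-07]), 'tool_pos': array([ 189.66060654, -568.70656375,  252.25319609]), 'tcp_rot': array([-94.61026047,  89.89456321, 103.82723217]), 'ft_force': array([0.31113647, 0.01863174, 0.36020999]), 'wrist_torque': array([ 0.00061294, -0.00188332, -0.03078021]), 'finger_gap': 85.11788017638884} 22.0
scene {'mtx': array([[529.83203604,   0.        , 326.37362946],
       [  0.        , 529.83203604, 243.67682107],
       [  0.        ,   0.        ,   1.        ]]), 'extrinsics': array([[ 4.36270685e-01, -5.98435804e-01,  6.71969105e-01,
         1.19385160e+03],
       [ 8.99703593e-01,  2.78336183e-01, -3.36247549e-01,
        -3.11649476e+02],
       [ 1.41892566e-02,  7.51267967e-01,  6.59844760e-01,
         7.53332360e+02],
       [ 0.00000000e+00,  0.00000000e+00,  0.00000000e+00,
         1.00000000e+00]])}
top {'mtx': array([[487.06713303,   0.        , 317.58389135],
       [  0.        , 487.06713303, 244.84121082],
       [  0.        ,   0.        ,   1.        ]]), 'extrinsics': array([[ 6.05591176e-03,  9.87951880e-01, -1.54642844e-01,
         3.42747722e+02],
       [-9.99621399e-01,  1.01316664e-02,  2.55813963e-02,
         4.57259184e+01],
       [ 2.68399783e-02,  1.54429377e-01,  9.87639197e-01,
         9.78555125e+02],
       [ 0.00000000e+00,  0.00000000e+00,  0.00000000e+00,
         1.00000000e+00]])}
```

View pics/top0.png

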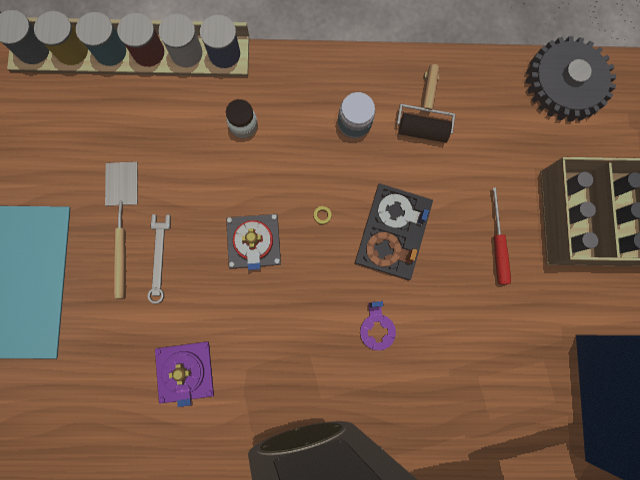

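View pics/scene0.png

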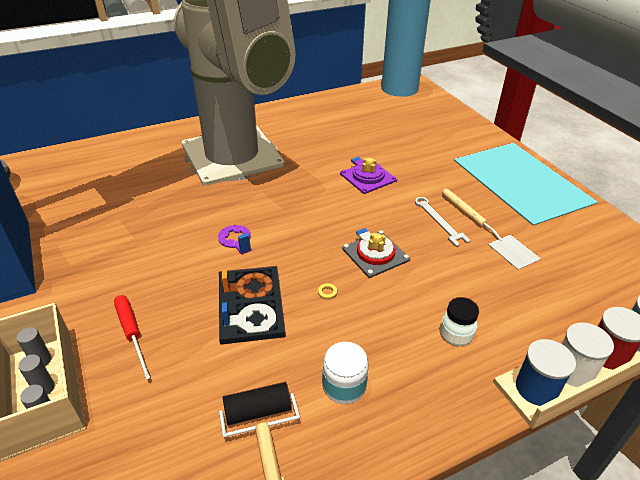

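Named candidates in the top view: the hub is the red drum at (252,240), and the purple one at (180,372) is the look-alike. Both real plates are in the tray: steel at (397,210) with its blue ear at (425,215), fibre at (384,249) with its orange ear at (412,256). The purple plate at (378,330) is the look-alike.

```bash
cat > h.py <<'E'
import cv2,numpy as np
from bench import sense,optics,order,r
from scipy.spatial.transform import Rotation as R
def ray(c,uv,z):
    uv=np.atleast_2d(uv).astype(float);K=c['mtx'];E=c['extrinsics']
    d=np.c_[(uv[:,0]-K[0,2])/K[0,0],-(uv[:,1]-K[1,2])/K[1,1],-np.ones(len(uv))]@E[:3,:3].T
    return E[:3,3]+d*((z-E[2,3])/d[:,2])[:,None]
def proj(c,P):
    K=c['mtx'];E=c['extrinsics'];q=(np.atleast_2d(P)-E[:3,3])@E[:3,:3]
    return np.c_[K[0,2]+K[0,0]*q[:,0]/-q[:,2],K[1,2]-K[1,1]*q[:,1]/-q[:,2]]
def world(c,d):
    v,u=np.mgrid[:480,:640];K=c['mtx'];E=c['extrinsics']
    return np.stack([(u-K[0,2])/K[0,0]*d,-(v-K[1,2])/K[1,1]*d,-d],-1)@E[:3,:3].T+E[:3,3]
def blobs(p,lo,hi,mn=15,box=None):
    m=cv2.inRange(cv2.cvtColor(p,cv2.COLOR_RGB2HSV),np.array(lo),np.array(hi))
    if box: k=np.zeros_like(m);k[box[1]:box[3],box[0]:box[2]]=1;m*=k
    n,l,s,c=cv2.connectedComponentsWithStats(m)
    return [(s[i,4],c[i].round(1),l==i) for i in range(1,n) if s[i,4]>=mn]
def down(yaw):  # tool x down, tool y along yaw (deg)
    a=np.radians(yaw);y=np.array([np.cos(a),np.sin(a),0]);x=np.array([0,0,-1.])
    return R.from_matrix(np.c_[x,y,np.cross(x,y)])
def move(pos,yaw):  # shift in tool axes (m), rotvec in tool axes (deg)
    s=sense();A=R.from_euler('xyz',s['tcp_rot'],degrees=True)
    sh=A.inv().apply(np.array(pos)-s['tool_pos'])/1000
    B=min((down(yaw+k) for k in(0,)),key=lambda b:(A.inv()*b).magnitude())
    rv=(A.inv()*B).as_rotvec(degrees=True)
    print('shift m',sh.round(4),'rot',rv.round(2),'rows>=',round(max(np.linalg.norm(sh)/.0625,np.linalg.norm(rv)/10.7),1))
def st():
    s=sense();A=R.from_euler('xyz',s['tcp_rot'],degrees=True).as_matrix()
    print('t',round(s['time'],2),'tcp',s['tool_pos'].round(1),'x',A[:,0].round(3),'yaw_y',np.degrees(np.arctan2(A[1,1],A[0,1])).round(2),'F',s['ft_force'].round(1),'gap',round(s['finger_gap'],1),'j',s['joint_pos'].round(0))
E
python3 - <<'E'
from h import *
st()
z=np.load('pics/top0.npz');p,d=z['p'],z['d'];c=optics.calibration('top');W=world(c,d)
for nm,lo,hi in(('blue',(100,100,60),(125,255,255)),('orange',(8,150,120),(16,255,255)),('red',(0,130,100),(6,255,255)),('brass',(18,120,60),(32,255,255))):
  for a,cc,m in blobs(p,lo,hi,15,(220,170,440,320)):
    w=W[m];zz=w[:,2];t=w[zz>np.percentile(zz,70)]
    print(nm,a,cc,'med',np.median(w,0).round(1),'top',t.mean(0).round(1),zz.max().round(1))
E
```

```text
t 0.1 tcp [ 189.7 -568.7  252.3] x [-0.     0.002 -1.   ] yaw_y -71.56 F [ 0.3 -1.  -0.8] gap 85.8 j [-76.   8.  85.   0.  87.  -5.]
blue 54 [424.8 214.3] med [ 552.1 -188.7   47.8] top [ 537.6 -174.4  108.1] 978.6
blue 64 [253.6 265.9] med [448.5 145.4  27.6] top [449.1 146.8  29.6] 32.0
blue 52 [376.9 304. ] med [375.7 -92.7  43.8] top [375.3 -91.1  45.6] 48.8
orange 39 [413.5 253.9] med [ 472.5 -163.6   47.9] top [ 460.6 -145.9  127.1] 978.6
red 169 [253.5 239.6] med [499.7 140.4  20.7] top [504.  147.1  41.5] 978.6
brass 85 [323.2 213.2] med [562.4   7.9   8. ] top [560.    8.4  10.6] 12.9
brass 80 [250.2 236.4] med [502.  152.   50.2] top [503.7 150.3  54. ] 57.8
```

Run:
```python
import cv2
p=cv2.imread('pics/top0.png');a=cv2.resize(p[170:350,220:450],None,fx=3,fy=3,interpolation=cv2.INTER_CUBIC);cv2.imwrite('pics/crop1.png',a)
```

```text
(no output)
```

View pics/crop1.png

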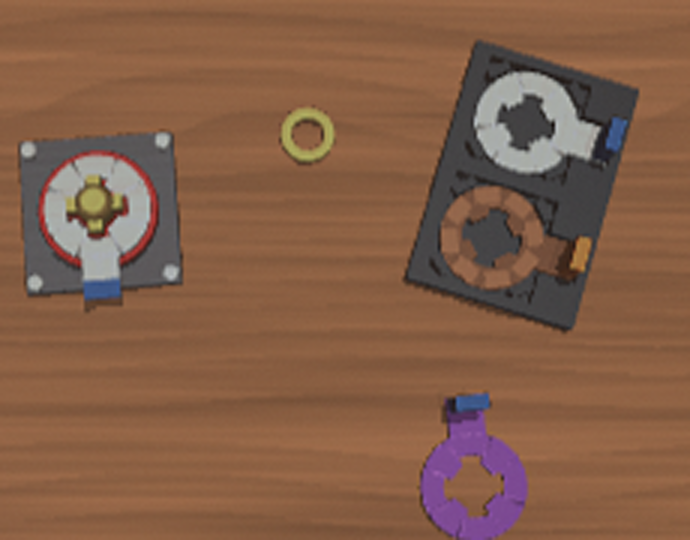

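The crop confirms it: the steel plate with its blue ear is in the upper pocket and the fibre plate with its orange ear is in the lower one. The red-drum hub's blue tab points down-image, and the purple pair are decoys. I'll go above the fibre ear with the jaws along its tab.

Run:
```python
from h import *
move((472,-150,200),-106)
```

```text
shift m [ 0.0529 -0.3079 -0.4002] rot [3.444e+01 2.000e-02 1.000e-01] rows>= 8.1
```

Request:
carry_out --commands '[0.006,-0.038,-0.05,4,0,0,-1,0.013,-0.077,-0.1,9,0,0,-1,0.02,-0.115,-0.15,13,0,0,-1,0.026,-0.154,-0.2,17,0,0,-1,0.033,-0.192,-0.25,21,0,0,-1,0.04,-0.231,-0.3,26,0,0,-1,0.046,-0.27,-0.35,30,0,0,-1,0.053,-0.308,-0.4,34.4,0,0,-1,0.053,-0.308,-0.4,34.4,0,0,-1,0.053,-0.308,-0.4,34.4,0,0,-1]' --grip_force 60

```text
time: 1.35
tool_pos: [471.5, -149.5, 199.5]
tcp_rot: [-31.4, 89.9, 132.8]
ft_force: [0.5, -1.1, -0.0]
finger_gap: 85.4
```

Run:
```python
from h import *
st(); c=optics.calibration('wrist'); p,d=optics.snapshot('wrist'); np.savez('pics/w1.npz',p=p,d=d,**c)
cv2.imwrite('pics/w1.png',p[:,:,::-1]); st(); print(c['extrinsics'].round(3))
```

```text
t 1.35 tcp [ 471.5 -149.5  199.5] x [-0.002  0.002 -1.   ] yaw_y -105.82 F [ 0.5 -1.1 -0. ] gap 85.4 j [-24.  -7. 106.   0.  82.  82.]
t 1.4 tcp [ 471.3 -150.4  199.7] x [-0.001  0.001 -1.   ] yaw_y -105.91 F [-0.9 -0.5  0.1] gap 85.4 j [-24.  -7. 106.   0.  82.  82.]
[[-2.72000e-01  9.16000e-01  2.93000e-01  5.46840e+02]
 [-9.62000e-01 -2.59000e-01 -8.40000e-02 -1.69609e+02]
 [-1.00000e-03 -3.05000e-01  9.52000e-01  3.19999e+02]
 [ 0.00000e+00  0.00000e+00  0.00000e+00  1.00000e+00]]
```

View pics/w1.png

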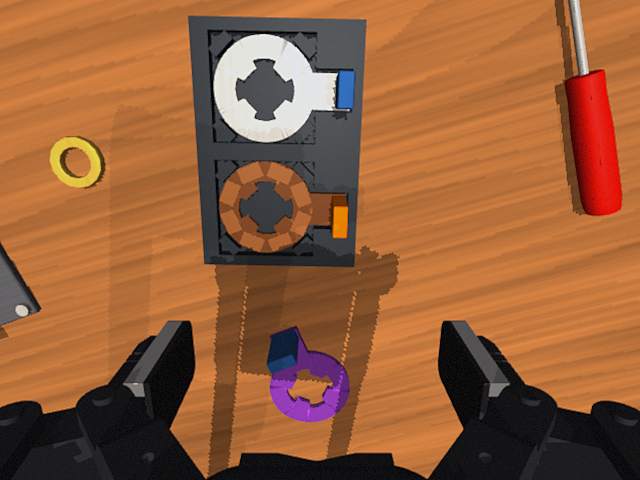

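The wrist picture shows the tray with the steel ear at (346,90), the fibre ear at (340,220) and the ring centres at (265,88) and (266,207). I'll measure from this frame.

Run:
```python
from h import *
z=np.load('pics/w1.npz');p,d=z['p'],z['d'];c=dict(mtx=z['mtx'],extrinsics=z['extrinsics']);W=world(c,d)
hsv=cv2.cvtColor(p,cv2.COLOR_RGB2HSV)
print('hsv', hsv[90,346],hsv[220,340],hsv[200,340],hsv[70,240],hsv[180,240],hsv[330,290])
for nm,box,z0 in(('steel',(320,60,370,115),48),('fibre',(322,188,355,245),48)):
    k=np.zeros((480,640),bool);k[box[1]:box[3],box[0]:box[2]]=1
    m=k&(W[...,2]>44)&(d>0)&(hsv[...,1]>120)
    uv=np.argwhere(m)[:,::-1].astype(np.float32)
    w=ray(c,uv,48); rc=cv2.minAreaRect(w[:,:2].astype(np.float32))
    print(nm,m.sum(),'uv',uv.mean(0),'zdepth',np.median(W[m][:,2]).round(1),'ray',w.mean(0).round(1),'rect',rc)
for nm,box,f in(('steel',(205,28,325,148),lambda h:(h[...,1]<60)&(h[...,2]>130)),('fibre',(205,152,325,258),lambda h:(h[...,1]>90)&(h[...,0]<14)&(h[...,2]>80))):
    k=np.zeros((480,640),np.uint8);k[box[1]:box[3],box[0]:box[2]]=1
    m=(k.astype(bool)&f(hsv)).astype(np.uint8)
    cs,_=cv2.findContours(m,cv2.RETR_EXTERNAL,cv2.CHAIN_APPROX_NONE);q=max(cs,key=cv2.contourArea)[:,0]
    w=ray(c,q,10)[:,:2]
    from scipy.optimize import least_squares
    s=least_squares(lambda x:np.hypot(*(w-x[:2]).T)-35,w.mean(0),loss='soft_l1',f_scale=.7)
    print(nm,'ring centre',s.x.round(1),'med|res|',np.median(abs(np.hypot(*(w-s.x).T)-35)).round(2),'depth z',np.median(W[m>0][:,2]).round(1))
```

```text
hsv [106 190 187] [ 17 255 229] [ 13 232 110] [ 36   6 229] [ 11 175 144] [123 148  55]
steel 623 uv [345.87     88.92616] zdepth 47.8 ray [ 552.9 -189.8   48. ] rect ((552.7136840820312, -189.84410095214844), (9.673336029052734, 21.729652404785156), 75.1180419921875)
fibre 487 uv [340.08624 220.8727 ] zdepth 48.1 ray [ 474.1 -165.4   48. ] rect ((473.939697265625, -165.48370361328125), (9.927677154541016, 21.955211639404297), 74.22583770751953)
steel ring centre [ 568.5 -138.7] med|res| 0.36 depth z 9.9
fibre ring centre [ 488.9 -114. ] med|res| 0.44 depth z 10.2
```

Run:
```python
from h import *
move((474,-165.4,42),-106)
```

```text
shift m [ 0.1577  0.0138 -0.007 ] rot [0.09 0.09 0.06] rows>= 2.5
```

Request:
carry_out --commands '[0.04,0.0138,-0.007,0,0,0,0,0.09,0.0138,-0.007,0,0,0,0,0.125,0.0138,-0.007,0,0,0,0,0.145,0.0138,-0.007,0,0,0,0,0.1575,0.0138,-0.007,0,0,0,0,0.1575,0.0138,-0.007,0,0,0,0,0.1575,0.0138,-0.007,0,0,0,0.3,0.1575,0.0138,-0.007,0,0,0,0.6,0.1575,0.0138,-0.007,0,0,0,0.9,0.1575,0.0138,-0.007,0,0,0,0.9,0.1575,0.0138,-0.007,0,0,0,0.9]' --grip_force 60

```text
time: 2.78
tool_pos: [475.0, -165.8, 43.4]
tcp_rot: [-142.1, 90.0, 22.0]
ft_force: [-1.3, -0.6, 6.3]
finger_gap: 9.0
```

Request:
carry_out --commands '[0,0,0,0,0,0,0.9,-0.005,0,0,0,0,0,0.9,-0.015,0,0,0,0,0,0.9,-0.04,0,0,0,0,0,0.9,-0.075,0,0,0,0,0,0.9,-0.11,0,0,0,0,0,0.9,-0.12,0,0,0,0,0,0.9,-0.12,0,0,0,0,0,0.9]'

```text
time: 3.78
tool_pos: [475.2, -166.0, 163.7]
tcp_rot: [-169.6, 89.9, -5.5]
ft_force: [0.1, -0.2, -2.0]
finger_gap: 8.8
```

Run:
```python
from h import *
st(); c=optics.calibration('wrist'); p,d=optics.snapshot('wrist'); np.savez('pics/w2.npz',p=p,d=d,**c)
t,_=optics.snapshot('scene')
cv2.imwrite('pics/w2.png',np.hstack([cv2.resize(p,(400,300)),cv2.resize(t[120:420,150:550],(400,300))])[:,:,::-1]); st()
move((545,165,160),3)
```

```text
t 3.77 tcp [ 475.2 -166.   163.7] x [ 0.002 -0.    -1.   ] yaw_y -105.9 F [ 0.1 -0.2 -2. ] gap 8.8 j [-25.  -4. 107.   0.  77.  81.]
t 3.88 tcp [ 474.1 -165.4  161.7] x [-0.001  0.001 -1.   ] yaw_y -105.9 F [-0.1 -0.2 -1.7] gap 8.9 j [-25.  -4. 107.   0.  77.  81.]
shift m [ 0.0021 -0.3372  0.0223] rot [-1.089e+02  2.000e-02  1.300e-01] rows>= 10.2
```

View pics/w2.png

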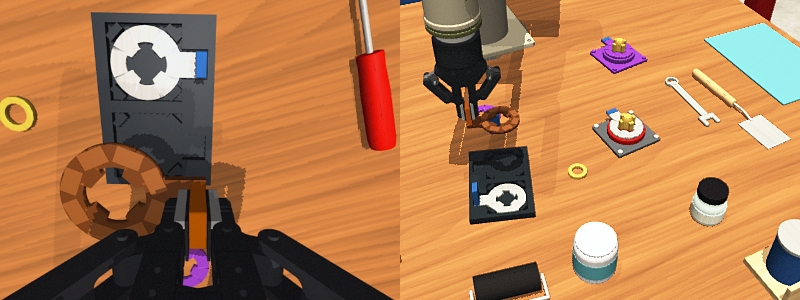

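The fibre plate is held, and its ring shows at about (185,320) in full-size wrist pixels. I'll measure its pose in the tool frame, then carry it to beside the hub.

```bash
cat >> h.py <<'E'
from scipy.optimize import least_squares
def held(p,d,c,A,tcp,brown=True,zlo=None):
    """plate ring in tool frame: centre of top face, normal, tab dir from ring centre->tool origin"""
    W=world(c,d);T=(W-tcp)@A   # tool frame
    hsv=cv2.cvtColor(p,cv2.COLOR_RGB2HSV)
    near=(d>0)&(abs(T[...,0]-26)<18)&(abs(T[...,2])<45)&(abs(T[...,1])>14)&(abs(T[...,1])<100)
    col=(hsv[...,0]<16)&(hsv[...,1]>90) if brown else (hsv[...,1]<70)
    P=T[near&col]
    x=np.median(P[:,0]);P=P[abs(P[:,0]-x)<4]
    for _ in range(3):
        k=np.linalg.lstsq(np.c_[np.ones(len(P)),P[:,1],P[:,2]],P[:,0],rcond=None)[0]
        res=P[:,0]-np.c_[np.ones(len(P)),P[:,1],P[:,2]]@k;P=P[abs(res)<1.5]
    print('held n',len(P),'plane',k.round(4))
    return P,k
def ringfit(xy,r0,r1,c0):
    """centre such that points lie between r0,r1 (annulus hinge)"""
    f=lambda q:(lambda r:np.maximum(r-r1,0)+np.maximum(r0-r,0))(np.hypot(*(xy-q).T))
    return least_squares(f,c0,diff_step=1e-3).x
E
python3 - <<'E'
from h import *
z=np.load('pics/w2.npz');p,d=z['p'],z['d'];c=dict(mtx=z['mtx'],extrinsics=z['extrinsics'])
s=sense();A=R.from_euler('xyz',s['tcp_rot'],degrees=True).as_matrix()
P,k=held(p,d,c,A,s['tool_pos'])
sg=np.sign(np.median(P[:,1]));print(P.mean(0),P.min(0),P.max(0))
# outer contour on plane: use mask edge away from the tab
Q=P[abs(P[:,1])>25]; h=cv2.convexHull(Q[:,1:].astype(np.float32))[:,0]
h=h[abs(h[:,0])>40]
s_=least_squares(lambda x:np.hypot(*(h-x).T)-35,[sg*54,0],loss='soft_l1')
print('hull centre y,z',s_.x.round(2),len(h),abs(s_.fun).round(1).max())
E
```

```text
held n 15103 plane [ 3.12196e+01 -7.00000e-04  1.80000e-03]
[ 31.24681296 -54.1873421   -4.61868719] [ 29.84904423 -90.20008726 -35.31478179] [ 32.78094613 -14.01032305  33.26919621]
hull centre y,z [-55.09  -0.15] 33 1.5
```

Request:
carry_out --commands '[-0.02,-0.03,0.002,-10,0,0,0.9,-0.03,-0.06,0.004,-20,0,0,0.9,-0.03,-0.09,0.006,-30,0,0,0.9,-0.03,-0.12,0.008,-40,0,0,0.9,-0.03,-0.15,0.01,-50,0,0,0.9,-0.03,-0.18,0.012,-60,0,0,0.9,-0.03,-0.21,0.014,-70,0,0,0.9,-0.03,-0.24,0.016,-80,0,0,0.9,-0.03,-0.27,0.018,-90,0,0,0.9,-0.03,-0.3,0.02,-100,0,0,0.9,-0.03,-0.337,0.022,-109,0,0,0.9,-0.03,-0.337,0.022,-109,0,0,0.9]'

```text
time: 5.38
tool_pos: [544.3, 166.6, 189.8]
tcp_rot: [-108.6, 89.7, 164.7]
ft_force: [-0.2, -1.1, -1.7]
finger_gap: 8.9
```

Run:
```python
from h import *
st(); c=optics.calibration('wrist'); p,d=optics.snapshot('wrist'); s=sense();np.savez('pics/w3.npz',p=p,d=d,**c)
cv2.imwrite('pics/w3.png',p[:,:,::-1]); st()
```

```text
t 5.38 tcp [544.3 166.6 189.8] x [-0.005  0.001 -1.   ] yaw_y 3.33 F [-0.2 -1.1 -1.7] gap 8.9 j [12.  5. 94.  0. 81.  8.]
t 5.42 tcp [544.2 165.3 189.9] x [-0.005  0.001 -1.   ] yaw_y 3.15 F [-0.5 -0.1 -1.3] gap 9.0 j [12.  5. 95.  0. 81.  9.]
```

View pics/w3.png

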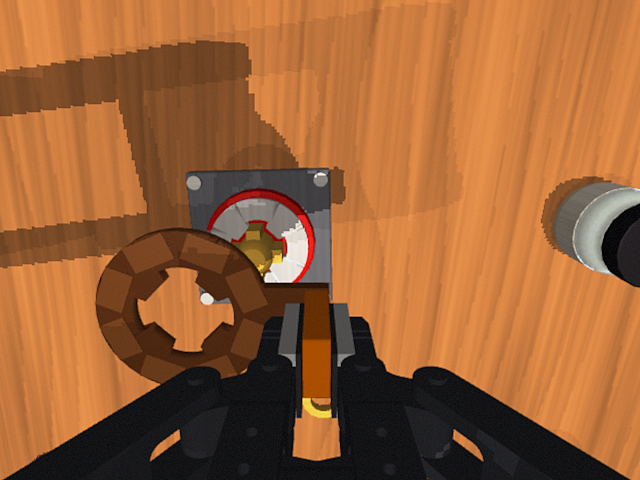

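The wrist view shows the hub at (260,245), partly hidden by the held plate at (185,310). I'll step aside 70 mm in -y for a clear look.

Request:
carry_out --commands '[0,0,0.035,0,0.3,0,0.9,0,0,0.07,0,0.3,0,0.9,0,0,0.07,0,0.3,0,0.9,0,0,0.07,0,0.3,0,0.9]'

```text
time: 5.92
tool_pos: [547.6, 94.9, 189.1]
tcp_rot: [-136.2, 89.5, 136.8]
ft_force: [0.5, -0.1, -0.8]
finger_gap: 8.9
```

Run:
```python
from h import *
st(); c=optics.calibration('wrist'); p,d=optics.snapshot('wrist'); s=sense();st();np.savez('pics/w4.npz',p=p,d=d,**c)
cv2.imwrite('pics/w4.png',p[:,:,::-1])
A=R.from_euler('xyz',s['tcp_rot'],degrees=True).as_matrix()
P,k=held(p,d,c,A,s['tool_pos'])
h=cv2.convexHull(P[abs(P[:,1])>25][:,1:].astype(np.float32))[:,0];h=h[abs(h[:,0])>40]
s_=least_squares(lambda x:np.hypot(*(h-x).T)-35,[-54,0],loss='soft_l1');print('held centre',s_.x.round(2))
hsv=cv2.cvtColor(p,cv2.COLOR_RGB2HSV);W=world(c,d)
near=(np.hypot(W[...,0]-502,W[...,1]-150)<75)&(d>0)&(W[...,2]<70)
br=near&(hsv[...,0]>17)&(hsv[...,0]<33)&(hsv[...,1]>110)&(W[...,2]>48)
w=W[br];print('brass n',br.sum(),'zmax',np.percentile(w[:,2],[5,50,98]).round(1))
top=w[w[:,2]>51.5];print('nose top mean',top.mean(0).round(2),np.hypot(*(top[:,:2]-top[:,:2].mean(0)).T).max().round(1))
red=near&((hsv[...,0]<5)|(hsv[...,0]>175))&(hsv[...,1]>150)
w=W[red];print('red z',np.percentile(w[:,2],[5,50,95]).round(1))
bl=near&(hsv[...,0]>98)&(hsv[...,0]<125)&(hsv[...,1]>110);w=W[bl];print('blue',bl.sum(),w.mean(0).round(1),np.median(w,0).round(1))
m=(near&(W[...,2]>24)&(W[...,2]<28)&(hsv[...,1]<70)&(hsv[...,2]>90));w=W[m];print('starter n',m.sum(),w.mean(0).round(1))
fl=near&(W[...,2]>3)&(W[...,2]<16)&(hsv[...,1]<90);print('base z',np.percentile(W[fl][:,2],[5,50,95]).round(1),cv2.minAreaRect(W[fl][:,:2].astype(np.float32)))
```

```text
t 5.92 tcp [547.6  94.9 189.1] x [-0.006  0.006 -1.   ] yaw_y 3.02 F [ 0.5 -0.1 -0.8] gap 8.9 j [ 4.  3. 97.  0. 81.  1.]
t 5.97 tcp [547.7  95.3 189.3] x [-0.006  0.006 -1.   ] yaw_y 3.08 F [ 0.4  0.7 -1.1] gap 8.2 j [ 4.  3. 97.  0. 81.  1.]
held n 15020 plane [3.34713e+01 1.70000e-03 6.00000e-04]
held centre [-53.55   0.77]
brass n 1059 zmax [48.4 52.4 54.4]
nose top mean [504.45 150.48  52.96] 9.8
red z [18.6 19.9 21.1]
blue 637 [450.2 145.8  26.8] [450.2 145.9  26.8]
starter n 7243 [499.7 151.3  26.1]
base z [ 6.8  8.1 11.6] ((503.8190612792969, 150.02008056640625), (103.6799087524414, 103.79277801513672), 4.923506259918213)
```

View pics/w4.png

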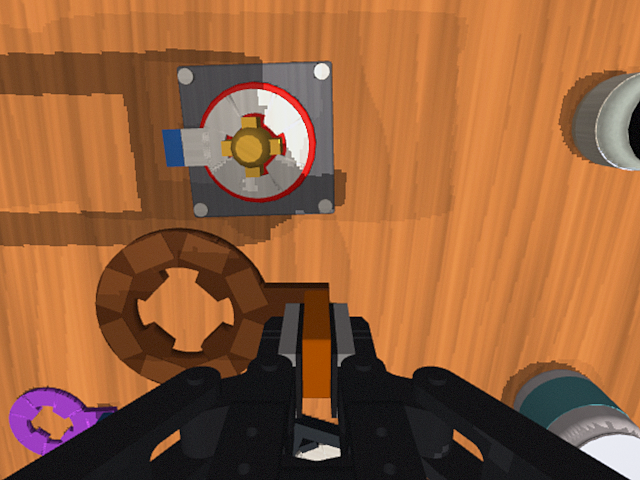

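The clear view shows the hub centred at (250,148) with the blue tab left at (175,147), and the held ring at (185,308). I'll take the hub-minus-plate offset within this one camera frame.

```bash
cat >> h.py <<'E'
def plate_pose(p,d,c,col,roi):
    """ring centre (camera-world) and yaw mod 90 of notches. col: hsv->mask; roi (x,y,r,zlo,zhi) world"""
    W=world(c,d);hsv=cv2.cvtColor(p,cv2.COLOR_RGB2HSV)
    m=col(hsv)&(d>0)&(np.hypot(W[...,0]-roi[0],W[...,1]-roi[1])<roi[2])&(W[...,2]>roi[3])&(W[...,2]<roi[4])
    z=np.median(W[m][:,2])
    m=m&(W[...,2]>z-2.5)&(W[...,2]<z+3)
    m8=cv2.morphologyEx(m.astype(np.uint8),cv2.MORPH_OPEN,np.ones((3,3)))
    cs,_=cv2.findContours(m8,cv2.RETR_EXTERNAL,cv2.CHAIN_APPROX_NONE);q=max(cs,key=cv2.contourArea)[:,0]
    w=ray(c,q,z)[:,:2]
    s=least_squares(lambda x:np.hypot(*(w-x).T)-35,roi[:2],loss='soft_l1',f_scale=.5)
    v,u=np.mgrid[:480,:640];g=ray(c,np.c_[u.ravel(),v.ravel()],z)[:,:2]-s.x
    rr=np.hypot(*g.T);n=(rr>15.5)&(rr<18.5)&(m8.ravel()==0);a=np.arctan2(g[n,1],g[n,0])
    yaw=np.degrees(np.angle(np.exp(4j*a).mean()))/4
    print('plate centre',s.x.round(2),'top z',z.round(1),'med res',np.median(abs(s.fun)).round(2),'yaw mod90',yaw.round(2))
    return s.x,z,yaw
BROWN=lambda h:(h[...,0]<16)&(h[...,1]>90)
STEEL=lambda h:(h[...,1]<70)&(h[...,2]>60)
E
python3 - <<'E'
from h import *
z=np.load('pics/w4.npz');p,d=z['p'],z['d'];c=dict(mtx=z['mtx'],extrinsics=z['extrinsics'])
P,zt,y=plate_pose(p,d,c,BROWN,(493,92,45,130,180))
W=world(c,d);hsv=cv2.cvtColor(p,cv2.COLOR_RGB2HSV)
br=(hsv[...,0]>17)&(hsv[...,0]<33)&(hsv[...,1]>110)&(d>0)&(np.hypot(W[...,0]-504,W[...,1]-150)<25)
for zz,r0,r1 in((46,14.5,17),):
    w=W[br&(abs(W[...,2]-zz)<2)][:,:2]-[504,150.2];rr=np.hypot(*w.T);k=(rr>r0)&(rr<r1);a=np.arctan2(w[k,1],w[k,0]);print('spline yaw',np.degrees(np.angle(np.exp(4j*a).mean()))/4,k.sum())
# red drum rim circle z=20? and nose circle by ray at z=53
q=W[(d>0)&(abs(W[...,2]-53)<1.5)&br][:,:2];print('nose ctr',q.mean(0),cv2.minEnclosingCircle(q.astype(np.float32)))
s=sense();A=R.from_euler('xyz',s['tcp_rot'],degrees=True)
print('delta',np.r_[504-P[0],150.2-P[1]], 'tcp rel plate',s['tool_pos'][:2]-P)
move((s['tool_pos'][0]+504-P[0]-.1,s['tool_pos'][1]+150.2-P[1],102),4.8)
E
```

```text
plate centre [494.51  92.72] top z 156.2 med res 0.5 yaw mod90 3.19
spline yaw 5.110884011260123 248
nose ctr [504.42582248 150.48118885] ((504.5373840332031, 150.8189697265625), 9.50123405456543)
delta [ 9.49017945 57.47974695] tcp rel plate [53.18382519  2.62193067]
shift m [ 0.0876  0.013  -0.0563] rot [-1.72 -0.36  0.32] rows>= 1.7
```

Run:
```python
from h import *
move((557.2,154.5,104),4.9)
```

```text
shift m [ 0.0856  0.0132 -0.058 ] rot [-1.82 -0.36  0.32] rows>= 1.7
```

Lateral move first at height, then down to just above the nose.

Request:
carry_out --commands '[0,0.0066,-0.029,-1,-0.3,0.3,0.9,0,0.0132,-0.058,-1.8,-0.35,0.3,0.9,0.03,0.0132,-0.058,-1.8,-0.35,0.3,0.9,0.06,0.0132,-0.058,-1.8,-0.35,0.3,0.9,0.0855,0.0132,-0.058,-1.8,-0.35,0.3,0.9,0.0855,0.0132,-0.058,-1.8,-0.35,0.3,0.9,0.0855,0.0132,-0.058,-1.8,-0.35,0.3,0.9]'

```text
time: 6.85
tool_pos: [557.7, 155.0, 105.1]
tcp_rot: [117.9, 90.0, 32.9]
ft_force: [-0.4, 0.7, -1.1]
finger_gap: 9.0
```

Run:
```python
from h import *
st(); c=optics.calibration('wrist'); p,d=optics.snapshot('wrist'); st();np.savez('pics/w5.npz',p=p,d=d,**c)
cv2.imwrite('pics/w5.png',p[:,:,::-1])
P,zt,y=plate_pose(p,d,c,BROWN,(504,150,45,55,95))
W=world(c,d);hsv=cv2.cvtColor(p,cv2.COLOR_RGB2HSV)
br=(hsv[...,0]>17)&(hsv[...,0]<33)&(hsv[...,1]>110)&(d>0)&(np.hypot(W[...,0]-504,W[...,1]-150)<25)
w=W[br];print('brass',br.sum(),w.mean(0).round(1));t=w[w[:,2]>51];print('nose',t.mean(0).round(2),cv2.minEnclosingCircle(t[:,:2].astype(np.float32)))
```

```text
t 6.85 tcp [557.7 155.  105.1] x [ 0.001  0.    -1.   ] yaw_y 4.9 F [-0.4  0.7 -1.1] gap 9.0 j [10. 11. 97.  0. 72.  6.]
t 6.9 tcp [558.2 155.  105.7] x [ 0.002  0.001 -1.   ] yaw_y 4.9 F [-0.9  0.3 -1.3] gap 9.1 j [10. 11. 97.  0. 72.  6.]
plate centre [505.14 150.94] top z 71.8 med res 0.5 yaw mod90 5.0
brass 1857 [501.2 148.4  49.4]
nose [503.51 150.26  52.97] ((504.6717834472656, 151.02711486816406), 9.724296569824219)
```

View pics/w5.png

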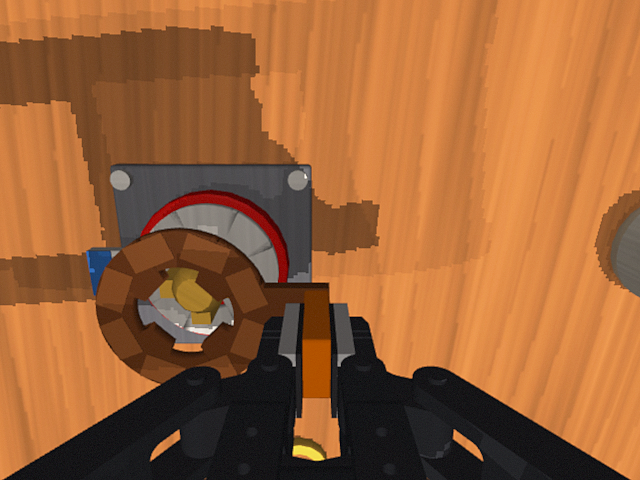

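The nose shows through the hole at (195,293) and the hub matches within about 1 mm. I'll make a small correction and lower the plate gently onto the spline tops.

Request:
carry_out --commands '[0.005,-0.0006,0.0003,0,0,0,0.9,0.011,-0.0006,0.0003,0,0,0,0.9,0.015,-0.0006,0.0003,0,0,0,0.9,0.018,-0.0006,0.0003,0,0,0,0.9,0.02,-0.0006,0.0003,0,0,0,0.9,0.022,-0.0006,0.0003,0,0,0,0.9,0.024,-0.0006,0.0003,0,0,0,0.9,0.024,-0.0006,0.0003,0,0,0,0.9]'

```text
time: 7.9
tool_pos: [557.6, 154.6, 81.5]
tcp_rot: [105.2, 89.9, 20.1]
ft_force: [-0.3, 0.1, -1.1]
finger_gap: 8.9
```

Run:
```python
from h import *
st(); print(sense()['wrist_torque'].round(2)); c=optics.calibration('wrist'); p,d=optics.snapshot('wrist'); st();np.savez('pics/w6.npz',p=p,d=d,**c)
P,zt,y=plate_pose(p,d,c,BROWN,(504,150,45,35,75))
W=world(c,d);hsv=cv2.cvtColor(p,cv2.COLOR_RGB2HSV)
br=(hsv[...,0]>17)&(hsv[...,0]<33)&(hsv[...,1]>110)&(d>0)&(np.hypot(W[...,0]-504,W[...,1]-150)<25)
w=W[br];t=w[w[:,2]>51.5];print('nose',len(t),t.mean(0).round(2),cv2.minEnclosingCircle(t[:,:2].astype(np.float32)))
cv2.imwrite('pics/w6.png',cv2.resize(p[200:400,60:340],None,fx=2.5,fy=2.5)[:,:,::-1])
```

```text
t 7.9 tcp [557.6 154.6  81.5] x [ 0.002  0.001 -1.   ] yaw_y 4.9 F [-0.3  0.1 -1.1] gap 8.9 j [10. 13. 98.  0. 69.  6.]
[-0.02 -0.    0.02]
t 7.95 tcp [557.6 154.6  81.6] x [ 0.002  0.001 -1.   ] yaw_y 4.89 F [-0.5 -0.1 -2. ] gap 9.0 j [10. 13. 98.  0. 69.  6.]
plate centre [505.03 150.56] top z 48.2 med res 0.5 yaw mod90 4.74
nose 1420 [504.69 151.18  52.96] ((504.677001953125, 151.12925720214844), 9.509317398071289)
```

The plate is already 4 mm below the spline tops with no force, so it is engaged. I'll go on down to the seat.

Request:
carry_out --commands '[0.003,-0.0002,-0.0004,0,0,0,0.9,0.006,-0.0002,-0.0004,0,0,0,0.9,0.009,-0.0002,-0.0004,0,0,0,0.9,0.012,-0.0002,-0.0004,0,0,0,0.9,0.014,-0.0002,-0.0004,0,0,0,0.9,0.015,-0.0002,-0.0004,0,0,0,0.9,0.016,-0.0002,-0.0004,0,0,0,0.9,0.0165,-0.0002,-0.0004,0,0,0,0.9,0.0165,-0.0002,-0.0004,0,0,0,0.9]'

```text
time: 9.07
tool_pos: [557.6, 155.0, 65.4]
tcp_rot: [102.8, 89.9, 17.7]
ft_force: [0.3, 0.2, 1.2]
finger_gap: 8.8
```

Run:
```python
from h import *
st(); c=optics.calibration('wrist'); p,d=optics.snapshot('wrist'); st()
P,zt,y=plate_pose(p,d,c,BROWN,(504,150,45,20,60))
```

```text
t 9.07 tcp [557.6 155.   65.4] x [ 0.002  0.001 -1.   ] yaw_y 4.9 F [0.3 0.2 1.2] gap 8.8 j [10. 14. 99.  0. 67.  6.]
t 9.12 tcp [557.5 155.1  65.4] x [ 0.002  0.001 -1.   ] yaw_y 4.89 F [-0.2 -0.2  1.5] gap 9.1 j [10. 14. 99.  0. 67.  6.]
plate centre [504.93 150.84] top z 32.2 med res 3.61 yaw mod90 3.9
```

Seated: the plate top is at 32.2 (32 expected) with light contact. I'll press slightly, release with a small opening and go straight up.

Request:
carry_out --commands '[0.0007,0,0,0,0,0,0.9,0.0007,0,0,0,0,0,0.8,0.0003,0,0,0,0,0,0.45,0,0,0,0,0,0,0.4,0,0,0,0,0,0,0.4,-0.01,0,0,0,0,0,0.4,-0.03,0,0,0,0,0,0.4,-0.06,0,0,0,0,0,0.4,-0.1,0,0,0,0,0,0.4,-0.13,0,0,0,0,0,0.4,-0.13,0,0,0,0,0,0.4]'

```text
time: 10.5
tool_pos: [559.7, 155.4, 200.9]
tcp_rot: [97.0, 89.4, 11.9]
ft_force: [0.2, -0.7, 0.6]
finger_gap: 25.8
```

Run:
```python
from h import *
st(); c=optics.calibration('wrist'); p,d=optics.snapshot('wrist'); st();np.savez('pics/w7.npz',p=p,d=d,**c)
t,td=optics.snapshot('top')
cv2.imwrite('pics/w7.png',np.hstack([cv2.resize(p,(400,300)),cv2.resize(t[180:330,200:400],(400,300))])[:,:,::-1])
W=world(c,d);hsv=cv2.cvtColor(p,cv2.COLOR_RGB2HSV)
m=BROWN(hsv)&(hsv[...,1]<225)&(d>0)&(np.hypot(W[...,0]-504,W[...,1]-150)<36)&(W[...,2]>24)
w=W[m];k=np.linalg.lstsq(np.c_[np.ones(len(w)),w[:,:2]-[504,150]],w[:,2],rcond=None)[0];print('fibre top plane',k.round(4),len(w))
move((535,-180,200),74)
```

```text
t 10.5 tcp [559.7 155.4 200.9] x [ 0.01   0.002 -1.   ] yaw_y 4.9 F [ 0.2 -0.7  0.6] gap 25.8 j [10.  6. 93.  0. 81.  6.]
t 10.55 tcp [558.6 155.2 198.4] x [ 0.007  0.002 -1.   ] yaw_y 4.9 F [-0.1  1.1 -0.3] gap 25.4 j [10.  6. 93.  0. 81.  6.]
fibre top plane [43.7468  0.3713  0.3092] 5693
shift m [-0.0039 -0.0512  0.3319] rot [-69.1    0.1   -0.22] rows>= 6.5
```

View pics/w7.png

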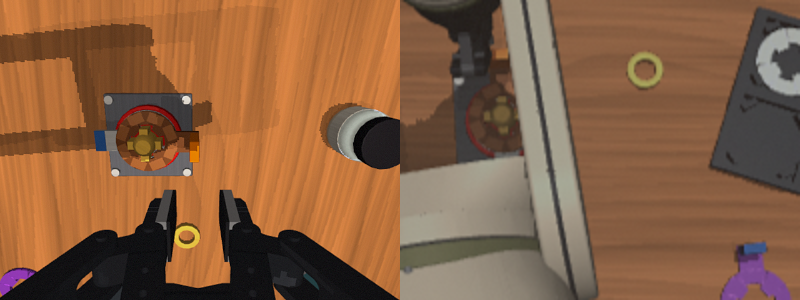

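The fibre plate is seated level around the splines with its ear opposite the blue tab (wrist tile: ear (195,147), blue (100,140)). Now the steel plate, with the jaws at yaw 74.

Run:
```python
from h import *
z=np.load('pics/w7.npz');p,d=z['p'],z['d'];c=dict(mtx=z['mtx'],extrinsics=z['extrinsics']);W=world(c,d)
rr=np.hypot(W[...,0]-504.4,W[...,1]-150.5);m=(rr>22)&(rr<33)&(W[...,2]>24)&(W[...,2]<40)&BROWN(cv2.cvtColor(p,cv2.COLOR_RGB2HSV))
w=W[m];print(len(w),np.linalg.lstsq(np.c_[np.ones(len(w)),w[:,:2]-[504,150]],w[:,2],rcond=None)[0].round(4))
move((552.8,-189.8,160),74)
```

```text
3604 [ 3.2266e+01 -1.6000e-03 -2.0000e-04]
shift m [ 0.0362 -0.0344  0.3432] rot [-69.1    0.1   -0.22] rows>= 6.5
```

Request:
carry_out --commands '[0.005,-0.005,0.049,-10,0,0,0.2,0.01,-0.01,0.098,-20,0,0,0,0.015,-0.015,0.147,-30,0,0,0,0.02,-0.02,0.196,-40,0,0,0,0.025,-0.025,0.245,-50,0,0,0,0.03,-0.03,0.294,-60,0,0,0,0.036,-0.0344,0.343,-69.1,0.1,-0.2,0,0.036,-0.0344,0.343,-69.1,0.1,-0.2,0,0.036,-0.0344,0.343,-69.1,0.1,-0.2,0]'

```text
time: 11.72
tool_pos: [552.0, -189.1, 159.0]
tcp_rot: [154.0, 89.9, 137.9]
ft_force: [0.7, 0.3, -0.4]
finger_gap: 42.4
```

Run:
```python
from h import *
st();move((552.8,-189.8,42),74)
```

```text
t 11.72 tcp [ 552.  -189.1  159. ] x [-0.002  0.002 -1.   ] yaw_y 73.86 F [ 0.7  0.3 -0.4] gap 42.4 j [-24.   9.  94.   0.  77. -98.]
shift m [ 0.117  -0.0006  0.0012] rot [-0.14 -0.12 -0.06] rows>= 1.9
```

Request:
carry_out --commands '[0.05,-0.0006,0.001,0,0,0,0,0.09,-0.0006,0.001,0,0,0,0,0.108,-0.0006,0.001,0,0,0,0,0.117,-0.0006,0.001,0,0,0,0,0.117,-0.0006,0.001,0,0,0,0,0.117,-0.0006,0.001,0,0,0,0.4,0.117,-0.0006,0.001,0,0,0,0.7,0.117,-0.0006,0.001,0,0,0,0.9,0.117,-0.0006,0.001,0,0,0,0.9,0.117,-0.0006,0.001,0,0,0,0.9]' --grip_force 70

```text
time: 12.98
tool_pos: [553.7, -190.4, 43.6]
tcp_rot: [51.6, 90.0, 35.4]
ft_force: [-1.2, -0.3, 6.0]
finger_gap: 8.7
```

Request:
carry_out --commands '[0,0,0,0,0,0,0.9,-0.005,0,0,0,0,0,0.9,-0.015,0,0,0,0,0,0.9,-0.04,0,0,0,0,0,0.9,-0.08,0,0,0,0,0,0.9,-0.12,0,0,0,0,0,0.9,-0.145,0,0,0,0,0,0.9,-0.145,0,0,0,0,0,0.9,-0.145,0,0,0,0,0,0.9]'

```text
time: 14.1
tool_pos: [553.0, -190.1, 187.3]
tcp_rot: [143.2, 89.9, 127.0]
ft_force: [-1.2, -0.7, -2.7]
finger_gap: 8.6
```

Run:
```python
from h import *
st(); c=optics.calibration('wrist'); p,d=optics.snapshot('wrist'); s=sense(); st();np.savez('pics/w8.npz',p=p,d=d,**c)
cv2.imwrite('pics/w8.png',p[:,:,::-1])
A=R.from_euler('xyz',s['tcp_rot'],degrees=True).as_matrix();W=world(c,d)
g=s['tool_pos']+A@[32,54,0];print('expected',g.round(1))
P,zt,y=plate_pose(p,d,c,STEEL,(g[0],g[1],45,g[2]-15,g[2]+15))
print('tcp-plate in tool',((np.r_[P,zt]-s['tool_pos'])@A).round(2))
move((452,110,190),4.9)
```

```text
t 14.1 tcp [ 553.  -190.1  187.3] x [-0.001  0.001 -1.   ] yaw_y 73.85 F [-1.2 -0.7 -2.7] gap 8.6 j [-24.   7.  92.   0.  80. -98.]
t 14.15 tcp [ 552.6 -190.   186.7] x [-0.002  0.002 -1.   ] yaw_y 73.84 F [-0.1  0.2 -3. ] gap 9.1 j [-24.   7.  92.   0.  80. -98.]
expected [ 567.6 -138.1  154.7]
plate centre [ 566.88 -136.96] top z 153.6 med res 0.43 yaw mod90 -16.49
tcp-plate in tool [33.15 54.86 -0.99]
shift m [-0.0027  0.2601 -0.1801] rot [ 6.894e+01 -1.500e-01  3.000e-02] rows>= 6.4
```

View pics/w8.png

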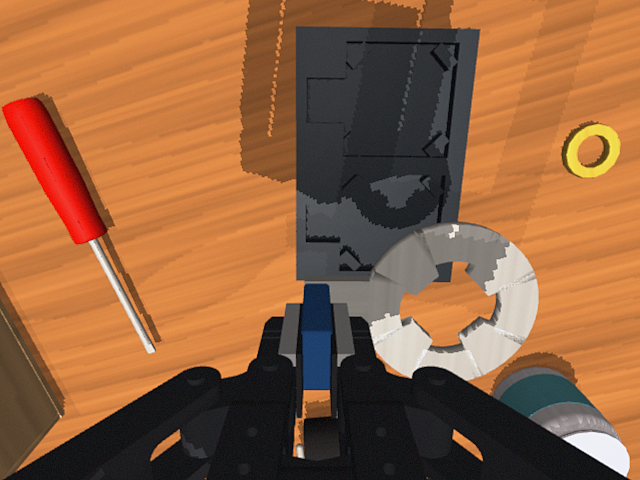

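The steel plate is held flat, with its ring at (455,300). I'll carry it to above the hub.

Run:
```python
from h import *
move((450.4,145.3,110),4.9)
```

```text
shift m [ 0.0774  0.2935 -0.1913] rot [ 6.894e+01 -1.500e-01  3.000e-02] rows>= 6.4
```

Request:
carry_out --commands '[0,0.042,-0.027,10,0,0,0.9,0,0.084,-0.055,20,0,0,0.9,0,0.126,-0.082,30,0,0,0.9,0,0.168,-0.109,40,0,0,0.9,0,0.21,-0.137,50,0,0,0.9,0,0.252,-0.164,60,0,0,0.9,0,0.2935,-0.1913,68.9,0,0,0.9,0,0.2935,-0.1913,68.9,0,0,0.9,0.04,0.2935,-0.1913,68.9,-0.1,0,0.9,0.0775,0.2935,-0.1913,68.9,-0.1,0,0.9,0.0775,0.2935,-0.1913,68.9,-0.1,0,0.9,0.0775,0.2935,-0.1913,68.9,-0.1,0,0.9]'

```text
time: 15.65
tool_pos: [450.8, 144.8, 110.6]
tcp_rot: [-109.4, 89.9, 165.5]
ft_force: [-0.4, 0.1, -1.0]
finger_gap: 8.8
```

```bash
cat >> h.py <<'E'
def look(n,zlo,zhi):
    st(); c=optics.calibration('wrist'); p,d=optics.snapshot('wrist'); st();np.savez(f'pics/{n}.npz',p=p,d=d,**c)
    cv2.imwrite(f'pics/{n}.png',p[:,:,::-1])
    plate_pose(p,d,c,STEEL,(504,150,45,zlo,zhi))
    W=world(c,d);hsv=cv2.cvtColor(p,cv2.COLOR_RGB2HSV)
    br=(hsv[...,0]>17)&(hsv[...,0]<33)&(hsv[...,1]>110)&(d>0)&(np.hypot(W[...,0]-504,W[...,1]-150)<25)
    w=W[br];t=w[w[:,2]>51];print('nose',len(t),t.mean(0).round(2),cv2.minEnclosingCircle(t[:,:2].astype(np.float32)))
E
python3 -c "
from h import *
look('w9',60,100)"
```

```text
t 15.65 tcp [450.8 144.8 110.6] x [-0.001  0.    -1.   ] yaw_y 4.95 F [-0.4  0.1 -1. ] gap 8.8 j [ 12.  -5. 114.   0.  72.   7.]
t 15.7 tcp [451.5 145.1 111.4] x [ 0.001  0.001 -1.   ] yaw_y 4.95 F [-0.1  0.2 -2.3] gap 9.0 j [ 12.  -6. 114.   0.  72.   7.]
plate centre [504.61 152.21] top z 76.8 med res 0.36 yaw mod90 4.91
nose 754 [504.96 149.51  57.72] ((498.2096862792969, 153.1909637451172), 15.001229286193848)
```

View pics/w9.png

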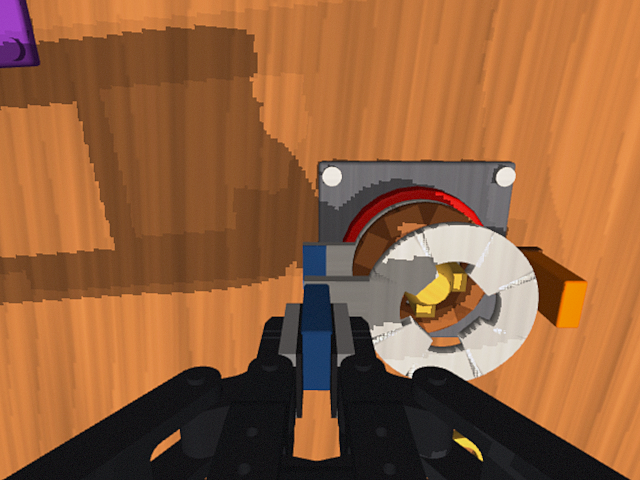

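The steel ring at (455,300) is over the nose at (435,285), with the steel ear above the blue starter tab at (315,260) and the orange ear opposite at (570,300). The plate is about 1.3 mm too far in +y; I'll correct that and lower until the nose is inside the hole.

Request:
carry_out --commands '[0.006,0,0.0013,0,0,0,0.9,0.012,0,0.0013,0,0,0,0.9,0.017,0,0.0013,0,0,0,0.9,0.02,0,0.0013,0,0,0,0.9,0.022,0,0.0013,0,0,0,0.9,0.022,0,0.0013,0,0,0,0.9]'

```text
time: 16.45
tool_pos: [451.5, 143.8, 89.2]
tcp_rot: [130.0, 90.0, 45.0]
ft_force: [-0.7, 0.4, -1.8]
finger_gap: 8.7
```

Run:
```python
from h import *
look('w10',40,75)
z=np.load('pics/w10.npz');W=world(dict(mtx=z['mtx'],extrinsics=z['extrinsics']),z['d']);h=cv2.cvtColor(z['p'],cv2.COLOR_RGB2HSV)
m=(h[...,0]>17)&(h[...,0]<33)&(h[...,1]>110)&(abs(W[...,2]-53)<1.6)&(np.hypot(W[...,0]-504,W[...,1]-150)<13)
t=W[m];print('nose53',len(t),t.mean(0).round(2),cv2.minEnclosingCircle(t[:,:2].astype(np.float32)))
```

```text
t 16.45 tcp [451.5 143.8  89.2] x [ 0.001  0.001 -1.   ] yaw_y 4.95 F [-0.7  0.4 -1.8] gap 8.7 j [ 11.  -4. 115.   0.  69.   6.]
t 16.5 tcp [451.6 143.8  89.4] x [ 0.001  0.001 -1.   ] yaw_y 4.95 F [ 0.5 -0.3 -1.9] gap 8.8 j [ 11.  -4. 115.   0.  69.   6.]
plate centre [505.4  151.23] top z 55.5 med res 0.37 yaw mod90 4.67
nose 1395 [503.41 151.23  53.15] ((498.6087951660156, 152.5340576171875), 16.542537689208984)
nose53 1309 [503.65 151.14  52.81] ((503.69512939453125, 151.17369079589844), 9.578499794006348)
```

Request:
carry_out --commands '[0,-0.0014,0,0,0,0,0.9,0.002,-0.0014,0,0,0,0,0.9,0.004,-0.0014,0,0,0,0,0.9,0.006,-0.0014,0,0,0,0,0.9,0.0075,-0.0014,0,0,0,0,0.9,0.0075,-0.0014,0,0,0,0,0.9]'

```text
time: 17.25
tool_pos: [450.1, 143.6, 81.7]
tcp_rot: [133.6, 90.0, 48.6]
ft_force: [0.5, -0.5, -1.5]
finger_gap: 8.8
```

Run:
```python
from h import *
look('w11',35,65)
z=np.load('pics/w11.npz');W=world(dict(mtx=z['mtx'],extrinsics=z['extrinsics']),z['d']);h=cv2.cvtColor(z['p'],cv2.COLOR_RGB2HSV)
m=(h[...,0]>17)&(h[...,0]<33)&(h[...,1]>110)&(abs(W[...,2]-53)<1.6)&(np.hypot(W[...,0]-504,W[...,1]-150)<13)
t=W[m];print('nose53',len(t),t.mean(0).round(2),cv2.minEnclosingCircle(t[:,:2].astype(np.float32)))
```

```text
t 17.25 tcp [450.1 143.6  81.7] x [ 0.     0.001 -1.   ] yaw_y 4.95 F [ 0.5 -0.5 -1.5] gap 8.8 j [ 11.  -3. 115.   0.  68.   6.]
t 17.3 tcp [450.2 143.7  81.8] x [ 0.001  0.001 -1.   ] yaw_y 4.95 F [-0.4  0.7 -2.7] gap 8.8 j [ 11.  -3. 115.   0.  68.   7.]
plate centre [503.94 151.08] top z 48.0 med res 0.4 yaw mod90 4.55
nose 1501 [503.5  151.34  52.78] ((498.55865478515625, 153.56204223632812), 14.791757583618164)
nose53 1409 [503.64 151.12  52.83] ((503.35968017578125, 151.23641967773438), 9.557482719421387)
```

Engaged below the spline tops with no force and centred within 0.5 mm. Continuing to the seat.

Request:
carry_out --commands '[0.002,-0.0002,0,0,0,0,0.9,0.004,-0.0002,0,0,0,0,0.9,0.006,-0.0002,0,0,0,0,0.9,0.008,-0.0002,0,0,0,0,0.9,0.009,-0.0002,0,0,0,0,0.9,0.01,-0.0002,0,0,0,0,0.9,0.0104,-0.0002,0,0,0,0,0.9,0.0104,-0.0002,0,0,0,0,0.9]'

```text
time: 18.3
tool_pos: [450.1, 143.7, 71.6]
tcp_rot: [120.9, 89.9, 35.9]
ft_force: [-0.7, -0.6, -0.6]
finger_gap: 8.8
```

```bash
python3 -c "
from h import *
look('w12',25,55)"
```

```text
t 18.3 tcp [450.1 143.7  71.6] x [ 0.001  0.001 -1.   ] yaw_y 4.95 F [-0.7 -0.6 -0.6] gap 8.8 j [ 11.  -3. 115.   0.  67.   7.]
t 18.35 tcp [450.  143.7  71.5] x [ 0.001  0.001 -1.   ] yaw_y 4.95 F [-1.2 -0.  -0.2] gap 9.1 j [ 11.  -3. 115.   0.  67.   7.]
plate centre [504.  151.1] top z 37.9 med res 0.39 yaw mod90 6.26
nose 1654 [503.47 151.34  52.74] ((503.82220458984375, 151.13424682617188), 9.653663635253906)
```

Top is at 37.9 (38 expected). I'll press 1 mm, release narrowly, then go up and clear.

Request:
carry_out --commands '[0.0008,0,0,0,0,0,0.9,0.0008,0,0,0,0,0,0.8,0.0003,0,0,0,0,0,0.45,0,0,0,0,0,0,0.4,0,0,0,0,0,0,0.4,-0.01,0,0,0,0,0,0.4,-0.03,0,0,0,0,0,0.4,-0.06,0,0,0,0,0,0.4,-0.1,0,0,0,0,0,0.4,-0.13,0,0,0.002,0,0,0.4,-0.13,0,0.04,0,0,0,0.4,-0.13,0,0.04,0,0,0,0.4]'

```text
time: 19.85
tool_pos: [454.0, 102.2, 202.8]
tcp_rot: [89.7, 89.8, 4.5]
ft_force: [-0.9, 0.3, -0.2]
finger_gap: 25.4
```

Run:
```python
from h import *
st(); c=optics.calibration('wrist'); p,d=optics.snapshot('wrist'); sc,sd=optics.snapshot('scene')
cv2.imwrite('pics/w13.png',np.hstack([cv2.resize(p,(400,300)),cv2.resize(sc[150:360,250:530],(400,300))])[:,:,::-1])
W=world(c,d);rr=np.hypot(W[...,0]-504.2,W[...,1]-150.8);m=(rr>22)&(rr<33)&(W[...,2]>24)&(W[...,2]<48)&STEEL(cv2.cvtColor(p,cv2.COLOR_RGB2HSV))
w=W[m];print(len(w),np.linalg.lstsq(np.c_[np.ones(len(w)),w[:,:2]-[504,150]],w[:,2],rcond=None)[0].round(4))
```

```text
t 19.85 tcp [454.  102.2 202.8] x [ 0.003  0.    -1.   ] yaw_y 4.83 F [-0.9  0.3 -0.2] gap 25.4 j [  6. -12. 110.  -0.  82.   2.]
4273 [ 3.79318e+01 -1.10000e-03  5.00000e-04]
```

View pics/w13.png

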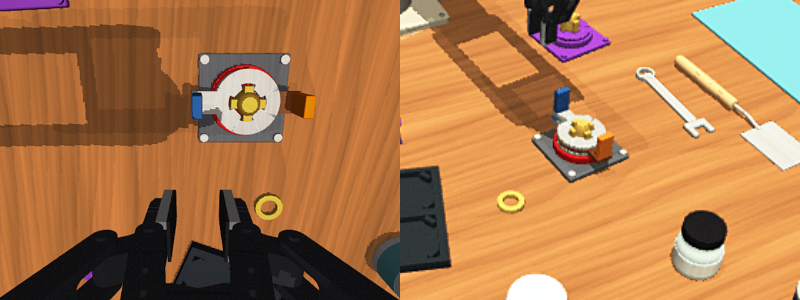

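The steel plate lies flat on the fibre plate (top plane 37.9 mm, slope about 0.1%), with its blue ear on the starter-tab side and the orange ear opposite. The gripper is clear, so I'll hand in.

```bash
python3 -c "
from h import *
print(order.hand_in())"
```

```text
the job is handed in; nothing more can be done
None
```

Both plates are seated on the red hub in the order asked, and I handed the job in at about 20 s of the 61 s limit.

- **Fibre plate:** I lifted it out by its orange ear and seated it with its tab opposite the starter's tab. The camera put its top face at 32.3 mm, against 32 mm expected, with slopes under 0.2%.
- **Steel plate:** I seated it on top with its tab on the starter's side. Its top face measured 37.9 mm, against 38 mm expected, with slopes of about 0.1%.
- **Forces:** No reading went above about 6 N; that came while gripping the ears, and seating showed under 2 N. These are readings at the end of each move, so brief peaks in between were not seen.
- **Last pictures:** The blue ear is on the starter-tab side, the orange ear is opposite, and the gripper is open and clear. I never handled the bystanders or the purple look-alikes; the ones in view looked undisturbed, but I did not measure them again.
- **Checks that disagreed:** Nose positions taken through the plate hole were off by 1–2 mm where the plate hid part of the nose, so I corrected the approach in small steps. One early flatness fit and two notch-angle readings on seated plates were also off. I refitted the flatness over the ring only, and for the angles I went by the tool's own reading and the pictures.

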